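Roll the ash slats down onto their sticky pads

ROBOT

A 6-joint arm with a two-finger parallel gripper is mounted at the origin on the work surface. World frame = base frame: x ahead of the robot, y to its left, z up, the work surface at z = 0. Lengths are in mm, angles in degrees, forces in N, time in s.
With the tool pointing down it reaches from about 300 to 850 mm from the base axis. Payload 4.2 kg.
Tool frame: the origin (TCP) lies midway between the tips of the shut fingers; the grasp point (between the pads) lies 19 mm behind it; x points along the fingers, y is the direction in which the jaws open and shut, and the axes are right-handed (so a half turn about x gives the same grasp; the last joint's range is limited). The gripper opens to 91 mm and grips with 3 to 60 N. Pads are 32 mm wide; open, the fingers measure 118 mm over their backs; the gripper's body (76 mm by 178 mm) begins 60 mm behind the grasp point.
Start: joints at [-67.437, 18.312, 89.639, -0, 72.044, -1.146], TCP at [231.207, -526.485, 213.976] pointing down, gripper open.
Joint ranges: [-177.97, 177.97], [-48.28, 115.42], [12.27, 149.76], [-77.06, 257.06], [2.81, 150.46], [-146.56, 146.56]. Speed limits (degrees/s): [147.25, 147.25, 180, 180, 180, 180].

INTERFACE

Orientations are given as [roll, pitch, yaw] about the fixed x, y, z axes, in that order (R = Rz(yaw) Ry(pitch) Rx(roll)).
In Python, from workcell import * gives the robot as it stands.
- The arm moves only by the shell command python3 -m handwheel 'ROWS' [FORCE]. ROWS is a JSON object of lists of equal length, an entry for each row: "gripper": the closure, from 0 (fully open) to 1 (shut); "offset": the shift along the tool's x, y, z in mm, a list of three; "rot": the turn, a rotation vector about the tool's x, y, z in degrees, a list of three. A call has 1 to 5 rows; each row is the pose to reach, as a shift and turn from the pose commanded when the call began, along the tool's axes at that moment; what a row does not reach only later rows make up. A row lasts 1/12 s, in which the tool goes at most 41.7 mm and 7.16 degrees, less where a joint would pass 70% of its speed; a pose out of reach is approached as far as the arm can. A call with a gripper value outside its range is refused whole. The fingers move at their own pace and stop on an object; FORCE is the grip in N (left out, the last holds). Time passes only in rows, so rows that repeat a pose let the fingers close. It gives the time, the measured TCP pose, the force and the opening at its end, in the units of the state.
- state(): the state, without advancing time (a new reading comes with each control period).
- grab_frame(name): name is "side" or "top"; returns the picture (420x560x3 uint8, red, green, blue); there is no depth.
- camera_params(name): a dict with "fx", "fy", "cx", "cy" (pixels), "k1" (the pictures are not rectified: a ray, as slopes to the right and down, at radius r is drawn at 1 + k1 r^2 times it, then the intrinsics apply), "position" and "attitude" of the camera in the world. Camera axes: x right, y up, looking along -z (the intrinsics and any distortion apply to the point x, -y, -z); pixel columns grow to the right and rows downward; lengths in mm; the calibration is good to about 2 mm. A picture is of the moment at which its call begins. camera_params takes no time and is no camera call.
- job_done(): hands the job in, once; it reports no verdict.
The state is a dict: "time_s": time; "qpos": joint angles; "qvel": joint speeds; "effort": joint torques, N m; "ee_pos": TCP position; "ee_rot": TCP orientation; "force": force on the tool from outside, world axes, zero at the start; "torque": the same for the moment, N m; "gripper_width": finger opening in mm.
Only numpy, scipy, OpenCV 4.12 (cv2) and the standard library are available. Lean on these libraries where they do the work, as an engineer would, in place of code of your own. Each camera call takes 0.05 s, during which the arm holds its last target.

TASK

Take the hand roller from its rest on the drawer box and roll it over the row of eight wooden slats on the plank, in one steady pass from one end to the other, pushing down firmly enough that every slat sinks fully home on its sticky pad, but never harder than 25 N. Only the roller's wheel may press the slats. Then stand the roller back upright on its rest, let go, and leave the other things alone.

Things in the scene. Friction and masses are not known exactly. Their poses are not given: they have to be found in the camera images.
- stand: Fixed low steel stand (base 140 x 100 mm) with a short column that holds up an ash plank, 240 x 90 x 18 mm, with a row of wooden slats on it. Origin on the work surface under the middle of the plank; x runs along the plank and the row, y across, z up. Plank top nominally 63 mm over the origin. The plank does not give or turn under load.
- row (a point): Middle of the row of eight slats at the nominal height of their unpressed tops, 74 mm over the stand's origin, same axes. Slats are 18.5 mm long (x), 36 wide (y), 8 thick, 20 mm apart; they sink 3 mm. The plank is set only roughly: the true tops at the middle lie up to 8 mm over or under this point and slope up or down along x by up to 2.3 degrees, so their height must be felt.
- drawerbox: Small closed wooden drawer box (150 x 170 x 60 mm), fixed; origin under its centre, z up. The roller's rest is on its top. The drawer is not used.
- rest (a point): Centre of the roller's rest, 72 mm over the drawer box's origin, level with the tops of its two rails, same axes. Rails run along x, 58 mm long, and bear the roller's feet at y = +30 and -30 mm; stops and lips 6 mm high round them leave the feet 4 to 5 mm of play each way. Between them is a 51 mm gap, 12 mm deep, where the wheel hangs free.
- grip (a point): Centre of the roller's wooden grip block, 26 mm (its x) by 60 mm (its y) by 45 mm tall, to be taken across the 26 mm from above. Axes: x the rolling direction, y the wheel's axle, z up. It is 76.5 mm over the feet (so over the rest when parked) and 84.5 mm over the wheel's lowest point; the steel fork begins 22.5 mm below it.
- roller: Hand roller, about 0.4 kg: wooden grip block over a steel fork, 36 mm (x) by 66 mm (y), with two feet, and a rubber wheel 44 mm in diameter and 42 mm wide in the fork. Origin midway between the undersides of the feet; axes as for the grip. The wheel's axle is 14 mm over the origin; its lowest point is 8 mm below it.
- wheel (a joint): Turn of the roller's freely running rubber wheel about its axle, rad, without stops, near 0 at the start. Rolling 100 mm turns it 4.5 rad, positive when rolled toward the roller's +x. A pass over the whole row turns it about 6.5 rad.
- toolbox: Plastic toolbox, 166 x 306 x 152 mm, origin under its centre; to be left alone.
- screwdriver: Screwdriver lying on the work surface, about 200 mm long; to be left alone.
- torch: Plastic torch, 156 mm long, 48 mm thick, lying on the work surface; to be left alone.
- dish: Ceramic dish of screws, 100 mm across, 30 mm high; to be left alone.
- slat0 (a joint): How far slat 0 (centre at x = -70 mm on the stand's x axis) is pressed down, m: 0 proud, 0.003 home. Its sticky pad gives way under about 6 N and does not spring back.
- slat1 (a joint): How far slat 1 (centre at x = -50 mm on the stand's x axis) is pressed down, m: 0 proud, 0.003 home. Its sticky pad gives way under about 6 N and does not spring back.
- slat2 (a joint): How far slat 2 (centre at x = -30 mm on the stand's x axis) is pressed down, m: 0 proud, 0.003 home. Its sticky pad gives way under about 6 N and does not spring back.
- slat3 (a joint): How far slat 3 (centre at x = -10 mm on the stand's x axis) is pressed down, m: 0 proud, 0.003 home. Its sticky pad gives way under about 6 N and does not spring back.
- slat4 (a joint): How far slat 4 (centre at x = 10 mm on the stand's x axis) is pressed down, m: 0 proud, 0.003 home. Its sticky pad gives way under about 6 N and does not spring back.
- slat5 (a joint): How far slat 5 (centre at x = 30 mm on the stand's x axis) is pressed down, m: 0 proud, 0.003 home. Its sticky pad gives way under about 6 N and does not spring back.
- slat6 (a joint): How far slat 6 (centre at x = 50 mm on the stand's x axis) is pressed down, m: 0 proud, 0.003 home. Its sticky pad gives way under about 6 N and does not spring back.
- slat7 (a joint): How far slat 7 (centre at x = 70 mm on the stand's x axis) is pressed down, m: 0 proud, 0.003 home. Its sticky pad gives way under about 6 N and does not spring back.
There are look-alikes about, which are no part of the job. What is meant by the roller is not blue, and is the larger of those in its own colour.

How it is judged (in metres and radians):
On the way, in this order (a step that is already met when the one before it is completed fails the run):
1. the roller is lifted off its rest (z of grip in the frame of rest above 0.1 m), for 0.1 s.
2. the slat at one end is pressed home while the one at the other end still stands proud (((value of joint slat0 above 0.0022 m and value of joint slat7 below 0.001 m) or (value of joint slat7 above 0.0022 m and value of joint slat0 below 0.001 m))), for 0.05 s.
3. the wheel has rolled along the row, turned by more than 4 rad one way ((value of joint wheel above 4 rad or value of joint wheel below -4 rad)), for 0.02 s.
4. all eight slats are home (value of joint each of slat0, slat1, slat2, slat3, slat4, slat5, slat6, slat7 above 0.0022 m), for 0.1 s.
At the end, for the whole second after the job is handed in: All eight slats are down by at least 2.2 of their 3 mm; the roller stands upright (within 0.06 rad) on its rest, on both feet and within 8 mm of the centre, released and at rest (all of step 4 and horizontal distance between grip and rest below 0.008 m and z of grip in the frame of rest between 0.0735 and 0.0795 m and angle between grip's own z axis and vertical below 0.06 rad and linear speed of roller below 0.02 m/s and contact force between the fingers and anything else below 0.1 N); the robot touches nothing.
It fails at once if the roller presses the slats or plank with more than 25 N (contact force between roller and stand above 25 N).
It fails at once if the fingers or arm press the slats or plank (contact force between any of the fingers, the arm and stand above 1 N).
It fails at once if the toolbox, screwdriver, torch or dish is pushed out of place (distance of any of toolbox, screwdriver, torch, dish from where it was at the start of the episode above 0.015 m).
It also fails if it takes over 72 s, if anything falls off the work surface, if the arm or the gripper's body presses on something with over 40 N, if the wrist force passes 120 N, or if a joint passes its speed limit or range.

## Working session

There is one attempt and no reset: what is moved stays moved. The work goes in short steps, Python scripts to look and compute and a shell command to move; the robot and the scene stay as the last step left them, time stands still between calls to the robot, and variables do not carry over. Pictures are saved under pics/ and viewed, and the job is handed in when it is done.

```bash
ls; mkdir -p pics; python3 - <<'E'
from workcell import *
import cv2
print(state())
for n in("side","top"):
    print(camera_params(n))
    cv2.imwrite(f"pics/{n}0.png",cv2.cvtColor(grab_frame(n),cv2.COLOR_RGB2BGR))
E
```

```text
pics
{'time_s': 0.0, 'qpos': array([-6.74381785e+01,  1.83480833e+01,  8.97075847e+01, -6.96653513e-04,
        7.20436956e+01, -1.14584963e+00]), 'qvel': array([-0.00280432,  0.03125683, -0.07251811, -0.05651692, -0.01475257,
       -0.05029853]), 'effort': array([-1.13966435e-03, -4.12463844e+01, -2.31974906e+01,  7.28400657e-02,
        4.55432211e-02, -1.35810433e-04]), 'ee_pos': array([ 230.98858136, -525.99554109,  213.14796521]), 'ee_rot': array([-90.76392765,  89.90063413, 112.94395879]), 'force': array([-0.83358844,  0.61336969,  0.79283386]), 'torque': array([-0.03273462, -0.00222715, -0.02751452]), 'gripper_width': 91.20788076723417}
{'fx': 479.01558877585853, 'fy': 479.01558877585853, 'cx': 285.62478749389203, 'cy': 202.38045475171714, 'k1': -0.0013593184719400554, 'position': array([ -51.88474818, 1103.12609751, 1045.88406907]), 'attitude': array([  52.08472506,    0.85779186, -152.20262498])}
{'fx': 379.6724739789265, 'fy': 379.6724739789265, 'cx': 279.66878513304613, 'cy': 206.2736988880064, 'k1': 0.02196345145494035, 'position': array([ 356.34535079,   62.49926975, 1197.09300432]), 'attitude': array([  9.0382346 ,  -0.38523931, -89.98486241])}
```

View pics/side0.png

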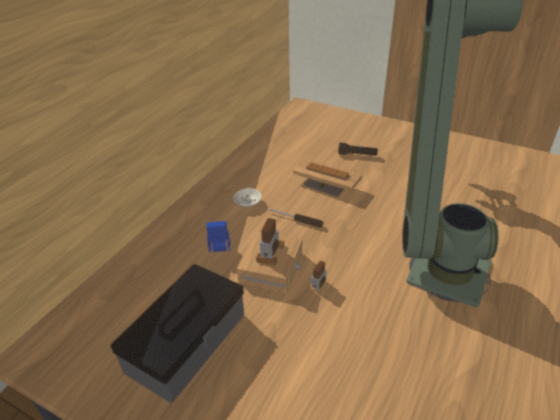

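View pics/top0.png

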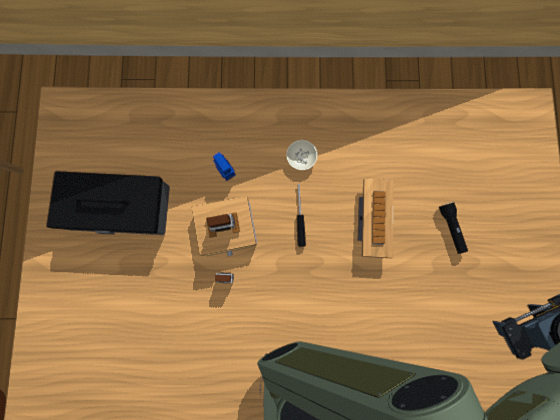

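The roller (large, brown grip) stands on the drawer box at top (219,222) and side (269,232). The small brown look-alike is at top (224,278) and the blue one at (224,166). The slat row runs along the top image's vertical at (378,217). I'll zoom in next.

```bash
cat > h.py <<'E'
import numpy as np, cv2
from workcell import *
from scipy.spatial.transform import Rotation as R
def cam(n):
    p=camera_params(n); return p,R.from_euler('xyz',p['attitude'],degrees=True).as_matrix()
def ray(n,u,v):
    p,M=cam(n); K=np.array([[p['fx'],0,p['cx']],[0,p['fy'],p['cy']],[0,0,1.]])
    xy=cv2.undistortPoints(np.array([[[u,v]]],float),K,np.array([p['k1'],0,0,0.]))[0,0]
    d=M@np.array([xy[0],-xy[1],-1]); return np.array(p['position']),d/np.linalg.norm(d)
def onz(n,u,v,z):
    o,d=ray(n,u,v); return o+d*(z-o[2])/d[2]
def tri(a,b):
    o1,d1=ray('top',*a); o2,d2=ray('side',*b)
    s=np.linalg.lstsq(np.c_[d1,-d2],o2-o1,rcond=None)[0]
    p,q=o1+d1*s[0],o2+d2*s[1]; return (p+q)/2,np.linalg.norm(p-q)
def proj(n,P):
    p,M=cam(n); c=M.T@(np.array(P,float)-p['position']); x,y=c[0]/-c[2],-c[1]/-c[2]
    f=1+p['k1']*(x*x+y*y); return np.array([p['fx']*x*f+p['cx'],p['fy']*y*f+p['cy']])
E
python3 - <<'E'
import cv2
t=cv2.imread('pics/top0.png');s=cv2.imread('pics/side0.png')
cv2.imwrite('pics/t_box.png',cv2.resize(t[185:295,180:270],None,fx=5,fy=5,interpolation=cv2.INTER_CUBIC))
cv2.imwrite('pics/t_row.png',cv2.resize(t[165:275,345:435],None,fx=5,fy=5,interpolation=cv2.INTER_CUBIC))
cv2.imwrite('pics/s_box.png',cv2.resize(s[205:305,225:335],None,fx=5,fy=5,interpolation=cv2.INTER_CUBIC))
cv2.imwrite('pics/s_row.png',cv2.resize(s[140:210,280:390],None,fx=5,fy=5,interpolation=cv2.INTER_CUBIC))
E
```

```text
(no output)
```

View pics/t_box.png

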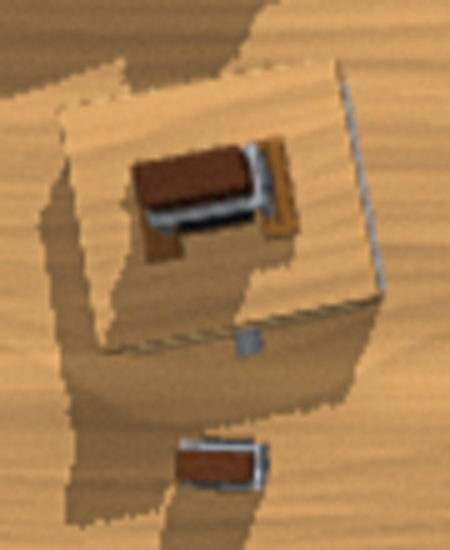

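View pics/t_row.png

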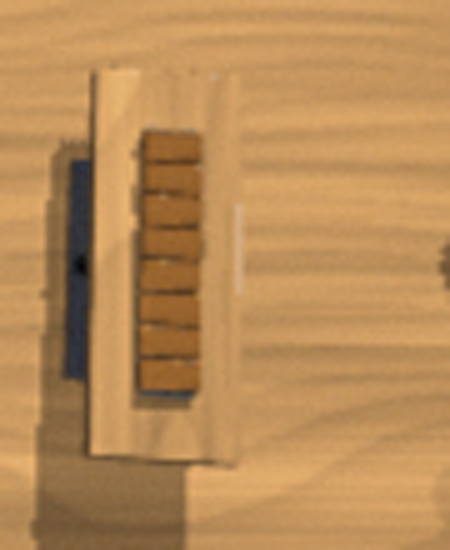

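View pics/s_box.png

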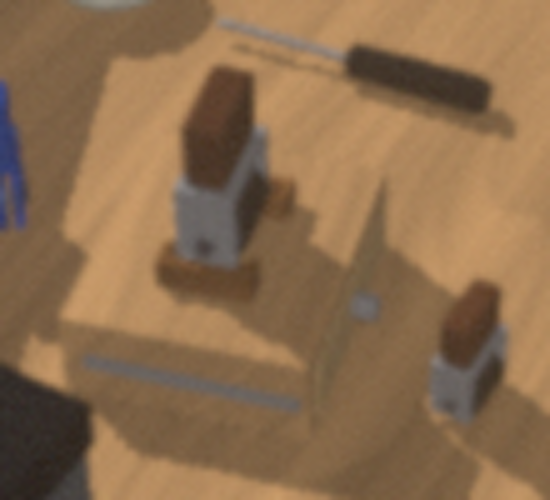

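View pics/s_row.png

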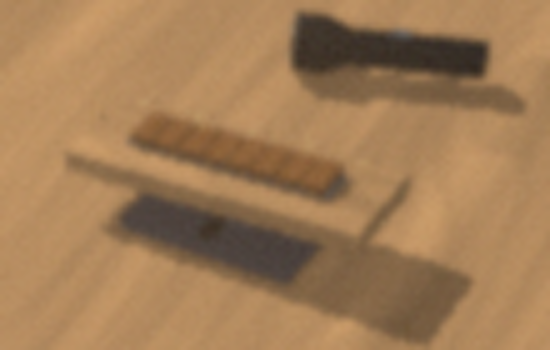

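```bash
python3 - <<'E'
from h import *
t=cv2.imread('pics/top0.png');s=cv2.imread('pics/side0.png')
# box top corners z=60
C=[onz('top',180+u/5-.4,185+v/5-.4,60)[:2] for u,v in[(62,110),(338,62),(382,297),(105,350)]]
print('box',np.round(C,1).tolist(),'c',np.mean(C,0),[round(float(np.linalg.norm(C[i]-C[i-1])),1) for i in range(4)])
print('ang',[round(float(np.degrees(np.arctan2(*(C[i]-C[i-1])[::-1]))),1) for i in range(4)])
C=[onz('top',345+u/5-.4,165+v/5-.4,63)[:2] for u,v in[(93,70),(238,73),(236,464),(90,456)]]
print('plank',np.round(C,1).tolist(),'c',np.mean(C,0),[round(float(np.linalg.norm(C[i]-C[i-1])),1) for i in range(4)])
print('ang',[round(float(np.degrees(np.arctan2(*(C[i]-C[i-1])[::-1]))),1) for i in range(4)])
def mask(img,x0,y0,x1,y1,lo,hi,scale=8):
    c=cv2.resize(img[y0:y1,x0:x1],None,fx=scale,fy=scale,interpolation=cv2.INTER_CUBIC)
    m=cv2.inRange(cv2.cvtColor(c,cv2.COLOR_BGR2HSV),lo,hi)
    m=cv2.morphologyEx(m,cv2.MORPH_CLOSE,np.ones((15,15)))
    k=max(cv2.findContours(m,cv2.RETR_EXTERNAL,cv2.CHAIN_APPROX_NONE)[0],key=cv2.contourArea)
    f=lambda p:(np.asarray(p)+.5)/scale-.5+[x0,y0]
    M=cv2.moments(k)
    return m,f(cv2.boxPoints(cv2.minAreaRect(k))),f([M['m10']/M['m00'],M['m01']/M['m00']])
hsv=cv2.cvtColor(t,cv2.COLOR_BGR2HSV)
print('slat hsv',hsv[200,378],hsv[230,378],'plank',hsv[215,367],hsv[215,388],'grip',hsv[221,216],hsv[224,212],'fork',hsv[226,222],'rail',hsv[222,236])
hs=cv2.cvtColor(s,cv2.COLOR_BGR2HSV); print('side grip',hs[228,268],hs[233,268],'rail',hs[260,266],'fork',hs[248,264])
E
```

```text
box [[535.9, 320.0], [565.7, 153.7], [423.2, 125.5], [391.8, 289.3]] c [479.13801895 222.11437012] [147.3, 169.0, 145.3, 166.8]
ang [12.0, -79.8, -168.8, 100.8]
plank [[622.9, -200.8], [621.1, -289.3], [383.9, -277.1], [388.5, -190.9]] c [ 504.08768614 -239.51213217] [234.6, 88.6, 237.5, 86.3]
ang [-2.4, -91.2, 177.0, 87.0]
slat hsv [ 15 177 153] [ 15 167 130] plank [ 16 129 201] [ 17 134 200] grip [  9 155  84] [  9 151  86] fork [150   3 100] rail [ 15 179 137]
side grip [ 12 132  95] [ 12 115  80] rail [ 14 133  96] fork [  9  17 107]
```

```bash
cat >> h.py <<'E'
def mask(img,x0,y0,x1,y1,lo,hi,scale=8,close=15):
    c=cv2.resize(img[y0:y1,x0:x1],None,fx=scale,fy=scale,interpolation=cv2.INTER_CUBIC)
    m=cv2.inRange(cv2.cvtColor(c,cv2.COLOR_BGR2HSV),lo,hi)
    m=cv2.morphologyEx(m,cv2.MORPH_CLOSE,np.ones((close,close)))
    k=max(cv2.findContours(m,cv2.RETR_EXTERNAL,cv2.CHAIN_APPROX_NONE)[0],key=cv2.contourArea)
    f=lambda p:(np.asarray(p)+.5)/scale-.5+[x0,y0]
    M=cv2.moments(k)
    o=c.copy(); cv2.drawContours(o,[k],-1,(0,255,0),1); cv2.drawContours(o,[cv2.boxPoints(cv2.minAreaRect(k)).astype(int)],-1,(255,0,255),1)
    return o,f(cv2.boxPoints(cv2.minAreaRect(k))),f([M['m10']/M['m00'],M['m01']/M['m00']])
E
python3 - <<'E'
from h import *
t=cv2.imread('pics/top0.png');s=cv2.imread('pics/side0.png')
o1,b1,c1=mask(t,365,182,395,252,(8,152,60),(25,255,185))
o2,b2,c2=mask(t,200,208,240,240,(0,100,50),(12,255,100))
o3,b3,c3=mask(s,255,212,285,245,(5,85,40),(16,255,125),close=3)
print(np.round(b1,1).tolist(),c1,np.round(b2,1).tolist(),c2,np.round(b3,1).tolist(),c3)
for z in(66,74,82):
    P=np.array([onz('top',*p,z)[:2] for p in b1]); print('row',z,P.round(1).tolist(),P.mean(0).round(1),[round(float(np.linalg.norm(P[i]-P[i-1])),1) for i in range(4)],[round(float(np.degrees(np.arctan2(*(P[i]-P[i-1])[::-1]))),1) for i in range(4)])
P=np.array([onz('top',*p,171)[:2] for p in b2]); print('grip',P.round(1).tolist(),P.mean(0).round(1),[round(float(np.linalg.norm(P[i]-P[i-1])),1) for i in range(4)],[round(float(np.degrees(np.arctan2(*(P[i]-P[i-1])[::-1]))),1) for i in range(4)])
print(tri(c2,c3))
cv2.imwrite('pics/m1.png',np.hstack([cv2.copyMakeBorder(x,0,600-x.shape[0],0,0,0) for x in(o1,o2,o3)]))
E
```

```text
[[372.2, 242.6], [372.4, 190.9], [385.1, 191.0], [384.8, 242.7]] [378.64904585 217.11980921] [[206.1, 217.8], [228.0, 212.9], [229.9, 221.8], [208.1, 226.7]] [217.93238502 219.91102259] [[257.4, 237.8], [268.2, 216.1], [279.3, 221.7], [268.5, 243.4]] [268.27284841 229.90119126]
row 66 [[427.2, -220.0], [583.8, -226.8], [583.7, -265.1], [427.1, -257.5]] [ 505.5 -242.3] [37.5, 156.7, 38.3, 156.8] [89.8, -2.5, -90.2, 177.2]
row 74 [[426.7, -218.0], [582.2, -224.7], [582.1, -262.8], [426.6, -255.2]] [ 504.4 -240.2] [37.3, 155.6, 38.1, 155.6] [89.8, -2.5, -90.2, 177.2]
row 82 [[426.2, -216.0], [580.6, -222.7], [580.5, -260.5], [426.1, -253.0]] [ 503.4 -238. ] [37.0, 154.5, 37.8, 154.5] [89.8, -2.5, -90.2, 177.2]
grip [[487.6, 255.5], [501.0, 196.6], [476.6, 190.7], [463.3, 249.4]] [482.1 223.1] [25.0, 60.4, 25.1, 60.2] [14.1, -77.2, -166.4, 102.7]
(array([483.05114535, 226.10158137, 149.42521514]), np.float64(3.0588000692844))
```

View pics/m1.png

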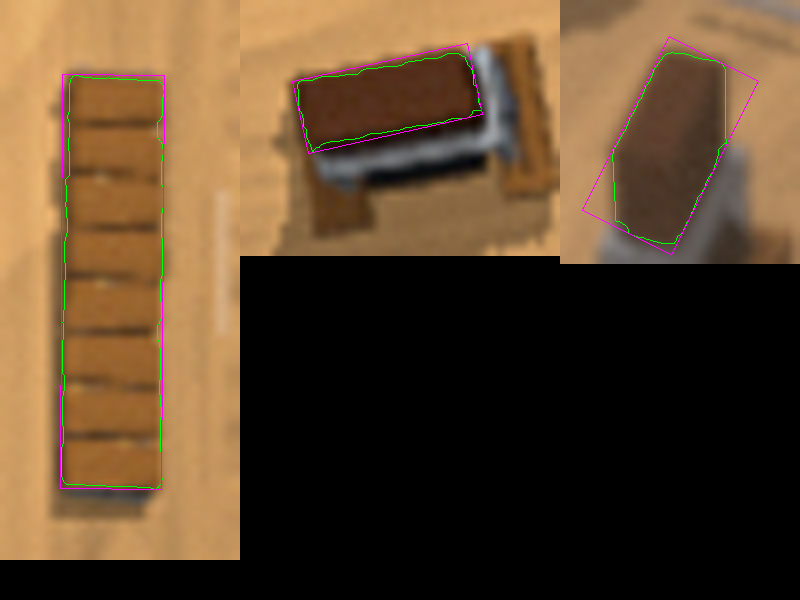

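The top view shows the row as one brown strip at (378.6,217.1). The grip top is outlined cleanly at (217.9,219.9), measuring 60x25 mm against the true 60x26. Next I'll work out the approach in tool axes.

```bash
cat >> h.py <<'E'
def toolR(st=None):
    st=st or state(); return R.from_euler('xyz',st['ee_rot'],degrees=True).as_matrix()
def delta(target,yaw,st=None):
    """tool-axes shift from measured pose to target; rotvec making tool x straight down, tool y along yaw (mod 180)"""
    st=st or state(); M=toolR(st)
    d=M.T@(np.array(target,float)-st['ee_pos'])
    best=None
    for k in(0,180):
        a=np.radians(yaw+k); y=np.array([np.cos(a),np.sin(a),0]); x=np.array([0,0,-1.])
        T=np.c_[x,y,np.cross(x,y)]; rv=R.from_matrix(M.T@T).as_rotvec(degrees=True)
        if best is None or np.linalg.norm(rv)<np.linalg.norm(best): best=rv
    return d.round(2),best.round(2)
E
python3 - <<'E'
from h import *
st=state(); print(toolR(st).round(3).tolist())
print(delta([482.1,223.6,240],12.5))
s=cv2.imread('pics/side0.png')
o,b,c=mask(s,300,155,355,190,(5,140,40),(25,255,255),close=9); print(b.round(1).tolist(),c, tri((378.65,217.12),c))
cv2.imwrite('pics/m2.png',o)
E
```

```text
[[-0.001, 0.402, -0.916], [0.001, -0.916, -0.402], [-1.0, -0.002, -0.0]]
(array([ -25.86, -585.48, -531.3 ]), array([-7.879e+01, -6.000e-02,  7.000e-02]))
[[306.7, 167.0], [308.5, 161.0], [347.4, 172.5], [345.6, 178.5]] [327.42943692 169.98489384] (array([ 503.15322926, -243.1734165 ,   64.20048384]), np.float64(1.6305287745514943))
```

View pics/m2.png

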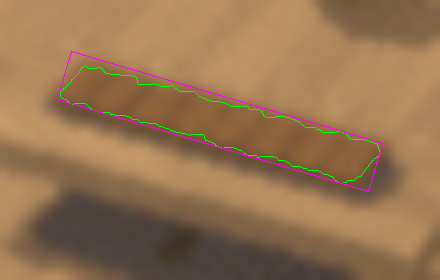

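```bash
python3 -m handwheel '{"gripper":[0,0,0,0,0],"offset":[[-26,-585,-531],[-26,-585,-531],[-26,-585,-531],[-26,-585,-531],[-26,-585,-531]],"rot":[[-4,0,0],[-8,0,0],[-12,0,0],[-16,0,0],[-20,0,0]]}'
python3 -c "
from h import *
print(delta([482.1,223.6,240],12.5))"
```

```text
time_s: 0.52
ee_pos: [297.3, -327.0, 220.4]
ee_rot: [-109.0, 90.0, 114.9]
force: [1.3, -0.1, -0.1]
gripper_width: 91.5
(array([ -19.24, -269.07, -514.75]), array([-5.865e+01, -4.000e-02,  3.000e-02]))
```

```bash
python3 -m handwheel '{"gripper":[0,0,0,0,0],"offset":[[-19,-269,-515],[-19,-269,-515],[-19,-269,-515],[-19,-269,-515],[-19,-269,-515]],"rot":[[-5,0,0],[-10,0,0],[-15,0,0],[-20,0,0],[-25,0,0]]}'
python3 -c "
from h import *
print(delta([482.1,223.6,240],12.5))"
```

```text
time_s: 0.93
ee_pos: [364.0, -129.9, 227.6]
ee_rot: [67.9, 90.0, -43.2]
force: [1.1, -0.1, -0.5]
gripper_width: 91.0
(array([ -12.44,  -16.89, -372.3 ]), array([-3.358e+01,  1.000e-02, -1.000e-02]))
```

```bash
python3 -m handwheel '{"gripper":[0,0,0,0,0],"offset":[[-12,-17,-372],[-12,-17,-372],[-12,-17,-372],[-12,-17,-372],[-12,-17,-372]],"rot":[[-6.5,0,0],[-13,0,0],[-20,0,0],[-27,0,0],[-33.6,0,0]]}'
python3 -c "
from h import *
print(delta([482.1,223.6,240],12.5))"
```

```text
time_s: 1.35
ee_pos: [430.7, 67.6, 234.3]
ee_rot: [-7.4, 90.0, -84.7]
force: [0.6, 0.2, 0.5]
gripper_width: 91.4
(array([  -5.75,   84.4 , -140.93]), array([0.18, 0.02, 0.  ]))
```

```bash
python3 -m handwheel '{"gripper":[0,0,0,0,0],"offset":[[-6,84.4,-141],[-6,84.4,-141],[-6,84.4,-141],[-6,84.4,-141],[-6,84.4,-141]],"rot":[[0,0,0],[0,0,0],[0,0,0],[0,0,0],[0,0,0]]}'
python3 - <<'E'
from h import *
print(delta([482.1,223.6,132.5],12.5), state()['ee_pos'])
im=grab_frame('side'); cv2.imwrite('pics/s1.png',cv2.cvtColor(cv2.resize(im[120:320,180:380],None,fx=3,fy=3,interpolation=cv2.INTER_CUBIC),cv2.COLOR_RGB2BGR))
E
```

```text
time_s: 1.77
ee_pos: [485.0, 227.4, 239.5]
ee_rot: [148.7, 89.8, 71.3]
force: [0.3, 1.0, 0.4]
gripper_width: 91.4
(array([107.02,  -3.9 ,   3.35]), array([ 0.09, -0.18, -0.11])) [485.0492079  227.35394273 239.53292453]
```

View pics/s1.png

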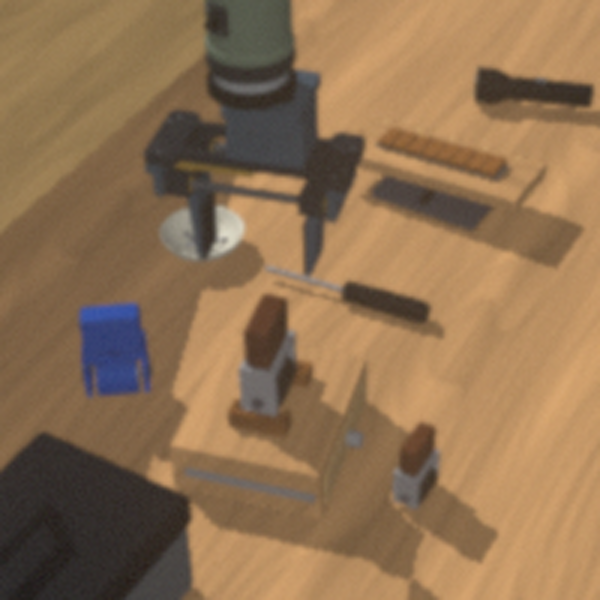

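The open fingers straddle the grip, one on either side in its x, and the roller is undisturbed. I'll descend.

```bash
python3 -m handwheel '{"gripper":[0,0,0,0,0],"offset":[[0,0,0],[20,-0.5,0.5],[35,-1,1],[50,-1,1],[50,-1,1]],"rot":[[0,0,0],[0,0,0],[0,0,0],[0,0,0],[0,0,0]]}'
python3 - <<'E'
from h import *
print(delta([482.1,223.6,132.5],12.5), state()['ee_pos'],state()['ee_rot'])
E
```

```text
time_s: 2.23
ee_pos: [480.0, 217.4, 187.6]
ee_rot: [-74.8, 89.6, -152.6]
force: [-0.6, 0.1, -0.1]
gripper_width: 91.3
(array([55.04,  3.69, -5.74]), array([-0.3 ,  0.1 ,  0.38])) [480.04231697 217.38594819 187.57672477] [ -74.82243075   89.60726279 -152.62208594]
```

```bash
for i in 1 2; do python3 -m handwheel '{"gripper":[0,0],"offset":[[0,0,0],[0,0,0]],"rot":[[0,0,0],[0,0,0]]}'
python3 - <<'E'
from h import *
print(delta([482.1,223.6,132.5],12.5), state()['ee_pos'],state()['ee_rot'],state()['qvel'].round(1))
E
done
```

```text
time_s: 2.4
ee_pos: [482.8, 219.2, 191.3]
ee_rot: [91.4, 89.9, 13.7]
force: [0.2, -0.0, 0.6]
gripper_width: 91.6
(array([58.79,  0.15, -4.41]), array([-0.26, -0.  , -0.08])) [482.81243772 219.24428385 191.28855655] [91.43736282 89.92302221 13.67345578] [ 0.3 -0.1 -0.9  0.2 -0.2  0. ]
time_s: 2.57
ee_pos: [483.0, 219.9, 191.4]
ee_rot: [96.9, 89.9, 19.2]
force: [-0.5, -1.0, 0.2]
gripper_width: 91.2
(array([58.89, -0.19, -3.81]), array([-0.22, -0.01, -0.11])) [482.98748236 219.88384173 191.39191911] [96.87631962 89.8845033  19.15824827] [ 0.2  0.2  0.3  0.  -0.1  0.1]
```

```bash
python3 -m handwheel '{"gripper":[0,0,0,0,0],"offset":[[8,0,-3.8],[22,0,-3.8],[36,0,-3.8],[48,0,-3.8],[57,0,-3.8]],"rot":[[0,0,0],[0,0,0],[0,0,0],[0,0,0],[0,0,0]]}'
python3 -m handwheel '{"gripper":[0,0,0],"offset":[[1,0,0],[1,0,0],[1,0,0]],"rot":[[0,0,0],[0,0,0],[0,0,0]]}'
python3 - <<'E'
from h import *
print(delta([482.1,223.6,132.5],12.5), state()['qvel'].round(1))
im=grab_frame('side'); a=cv2.resize(im[200:290,230:320],None,fx=5,fy=5,interpolation=cv2.INTER_CUBIC)
cv2.imwrite('pics/s2.png',cv2.cvtColor(a,cv2.COLOR_RGB2BGR))
E
```

```text
time_s: 2.98
ee_pos: [481.1, 223.8, 132.0]
ee_rot: [-78.8, 89.9, -156.4]
force: [-0.0, -0.4, 0.8]
gripper_width: 91.4
time_s: 3.23
ee_pos: [482.1, 224.0, 132.7]
ee_rot: [97.9, 89.9, 20.2]
force: [0.5, 0.3, 0.7]
gripper_width: 91.2
(array([ 0.25, -0.04,  0.39]), array([-0.19, -0.01, -0.06])) [-0.2 -0.3 -0.5  0.   0.1  0. ]
```

View pics/s2.png

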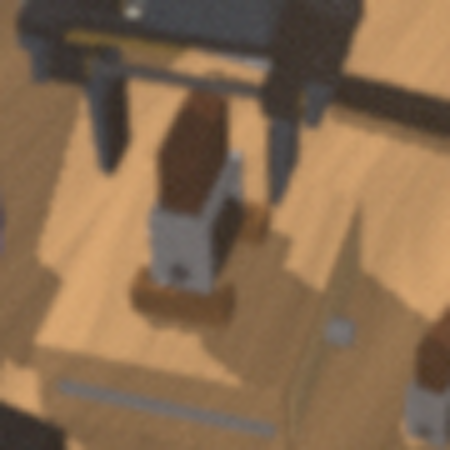

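The fingers are on either side of the grip at mid-height, with tips above the fork (crop (112,170) and (278,200)). I'll close.

```bash
for i in 1 2; do python3 -m handwheel '{"gripper":[1,1,1,1,1],"offset":[[0,0,0],[0,0,0],[0,0,0],[0,0,0],[0,0,0]],"rot":[[0,0,0],[0,0,0],[0,0,0],[0,0,0],[0,0,0]]}' 50; done
python3 -c "
from h import *
s=state();print(s['ee_pos'],s['force'],s['torque'],s['gripper_width'])"
```

```text
time_s: 3.7
ee_pos: [481.7, 223.7, 132.5]
ee_rot: [90.2, 90.0, 12.5]
force: [-0.5, -0.2, -0.3]
gripper_width: 61.0
time_s: 4.12
ee_pos: [482.0, 223.8, 132.4]
ee_rot: [90.4, 89.9, 12.7]
force: [2.4, 0.7, 0.9]
gripper_width: 27.3
[481.99825384 223.81100985 132.39699339] [2.35531229 0.66918805 0.89451402] [ 0.06572615 -0.35225984 -0.02488255] 27.28887581112448
```

```bash
python3 -m handwheel '{"gripper":[1,1,1,1,1],"offset":[[0,0,0],[0,0,0],[0,0,0],[0,0,0],[0,0,0]],"rot":[[0,0,0],[0,0,0],[0,0,0],[0,0,0],[0,0,0]]}' 50
python3 - <<'E'
from h import *
s=state();print(s['ee_pos'],s['force'],s['torque'],s['gripper_width'],delta([482,223.8,132.4],12.5))
im=grab_frame('side'); a=cv2.resize(im[200:290,230:320],None,fx=5,fy=5,interpolation=cv2.INTER_CUBIC)
im=grab_frame('top'); b=cv2.resize(im[185:275,180:240],None,fx=5,fy=5,interpolation=cv2.INTER_CUBIC)
cv2.imwrite('pics/s3.png',cv2.cvtColor(np.hstack([a,b]),cv2.COLOR_RGB2BGR))
E
```

```text
time_s: 4.53
ee_pos: [482.0, 223.8, 132.4]
ee_rot: [92.1, 89.9, 14.4]
force: [1.5, -0.3, 0.0]
gripper_width: 25.8
[482.0461936  223.83040575 132.37833316] [ 1.54928286 -0.34179047  0.04661989] [ 0.16702762 -0.4869315   0.02482398] 25.79451571981214 (array([-0.02, -0.05,  0.02]), array([-0.19, -0.  , -0.05]))
```

View pics/s3.png

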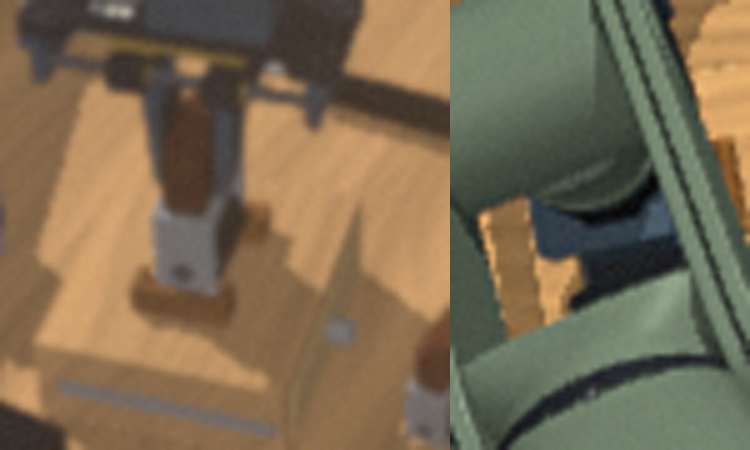

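```bash
python3 -m handwheel '{"gripper":[1,1,1,1,1],"offset":[[-6,0,0],[-20,0,0],[-36,0,0],[-50,0,0],[-58,0,0]],"rot":[[0,0,0],[0,0,0],[0,0,0],[0,0,0],[0,0,0]]}'
python3 -m handwheel '{"gripper":[1,1,1],"offset":[[0,0,0],[0,0,0],[0,0,0]],"rot":[[0,0,0],[0,0,0],[0,0,0]]}'
python3 - <<'E'
from h import *
s=state();print(s['force'],s['torque'],s['gripper_width'])
a=np.radians(-2.6); u=np.array([np.cos(a),np.sin(a)]); c=np.array([504.8,-241.5])
for k in(-70,70): print(k,c+k*u, delta([*(c+k*u),170],-2.6))
im=grab_frame('side'); a=cv2.resize(im[150:290,200:320],None,fx=4,fy=4,interpolation=cv2.INTER_CUBIC)
cv2.imwrite('pics/s4.png',cv2.cvtColor(a,cv2.COLOR_RGB2BGR))
E
```

```text
time_s: 5.05
ee_pos: [481.2, 223.6, 191.3]
ee_rot: [-77.6, 90.0, -155.3]
force: [-0.0, 1.2, -3.3]
gripper_width: 25.7
time_s: 5.3
ee_pos: [480.7, 223.3, 189.2]
ee_rot: [-76.7, 89.8, -154.4]
force: [-0.2, -1.4, -3.5]
gripper_width: 25.6
[-0.19992199 -1.35574583 -3.49609134] [ 0.02663755 -0.13395023 -0.00575347] 25.59656082551404
-70 [ 434.87206011 -238.32459083] (array([  19.85, -143.12,  441.21]), array([14.91,  0.06,  0.15]))
70 [ 574.72793989 -244.67540917] (array([ 19.51,  -7.84, 477.23]), array([14.91,  0.06,  0.15]))
```

View pics/s4.png

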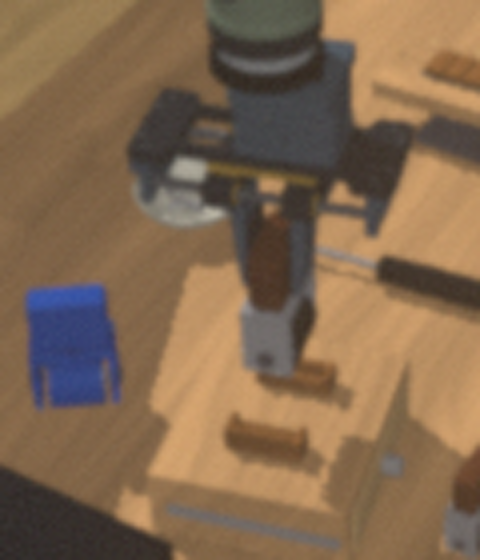

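The roller hangs upright in the gripper. The empty rails show at crop (267,438) and (297,376), so I'll locate the rest and travel toward the row.

```bash
python3 - <<'E'
from h import *
a=onz('side',200+267/4,150+430/4,74); b=onz('side',200+299/4,150+371/4,74); print('rails',a,b,(a+b)/2,np.linalg.norm(a-b),np.degrees(np.arctan2(*(a-b)[:2])))
E
python3 -m handwheel '{"gripper":[1,1,1,1,1],"offset":[[0,-1,35],[3,-2,75],[6,-3,115],[8,-4,155],[10,-5,195]],"rot":[[2,0,0],[4,0,0],[6,0,0],[8,0,0],[10,0,0]]}'
python3 -c "
from h import *
print(delta([574.7,-244.7,165],-2.6))"
```

```text
rails [471.05548379 258.93429504  74.        ] [480.57486591 193.84547499  74.        ] [475.81517485 226.38988502  74.        ] 65.78125212371341 -8.320642215269528
time_s: 5.77
ee_pos: [517.7, 30.4, 179.3]
ee_rot: [-87.6, 89.9, -175.4]
force: [0.9, -0.4, -3.9]
gripper_width: 26.0
(array([ 14.2 ,  46.23, 277.17]), array([4.85, 0.01, 0.12]))
```

```bash

python3 -m handwheel '{"gripper":[1,1,1,1,1],"offset":[[2,7,38],[4,14,77],[7,20,116],[9,27,155],[10,34,194]],"rot":[[1,0,0],[2,0,0],[3,0,0],[4,0,0],[4.8,0,0]]}'
python3 -m handwheel '{"gripper":[1,1,1,1,1],"offset":[[0,5,30],[0,9,60],[0,11,80],[0,11,80],[0,11,80]],"rot":[[0,0,0],[0,0,0],[0,0,0],[0,0,0],[0,0,0]]}'
python3 -c "
from h import *
print(delta([574.7,-244.7,165],-2.6),state()['force'],state()['ee_pos'])"
```

```text
time_s: 6.18
ee_pos: [559.3, -162.1, 168.9]
ee_rot: [-106.6, 89.8, 160.9]
force: [-0.1, 0.4, -3.7]
gripper_width: 25.6
time_s: 6.6
ee_pos: [566.9, -241.5, 168.8]
ee_rot: [-118.1, 89.8, 149.2]
force: [-0.6, 1.4, -3.6]
gripper_width: 25.9
(array([3.82, 7.93, 2.82]), array([-0.02, -0.08,  0.14])) [-0.58686811  1.41309546 -3.61560226] [ 566.91881537 -241.52255119  168.84437202]
```

```bash

python3 -m handwheel '{"gripper":[1,1,1,1,1],"offset":[[4,8,3],[8,8,3],[12,8,3],[12,8,3],[12,8,3]],"rot":[[0,0,0],[0,0,0],[0,0,0],[0,0,0],[0,0,0]]}'
python3 -c "
from h import *
print(delta([574.7,-244.7,156],-2.6),state()['force'],state()['ee_pos'])"
python3 -m handwheel '{"gripper":[1,1,1,1,1],"offset":[[1,0,0],[2,0,0],[3,0,0],[4,0,0],[4,0,0]],"rot":[[0,0,0],[0,0,0],[0,0,0],[0,0,0],[0,0,0]]}'
```

```text
time_s: 7.02
ee_pos: [575.2, -243.2, 157.8]
ee_rot: [-111.1, 89.9, 156.5]
force: [-0.5, 0.5, -3.7]
gripper_width: 25.7
(array([ 1.75, -0.44,  1.52]), array([ 0.17, -0.03,  0.08])) [-0.48047311  0.48608274 -3.68506712] [ 575.20454342 -243.19885949  157.75016047]
time_s: 7.43
ee_pos: [575.4, -244.1, 154.2]
ee_rot: [-93.0, 90.0, 174.5]
force: [-0.7, 0.4, -4.5]
gripper_width: 25.7
```

```bash

for i in 1 ; do python3 -m handwheel '{"gripper":[1,1,1,1],"offset":[[1,0,0],[2,0,0],[3,0,0],[3,0,0]],"rot":[[0,0,0],[0,0,0],[0,0,0],[0,0,0]]}'; done
python3 -m handwheel '{"gripper":[1,1,1,1],"offset":[[1,0,0],[2,0,0],[2,0,0],[2,0,0]],"rot":[[0,0,0],[0,0,0],[0,0,0],[0,0,0]]}'
python3 - <<'E'
from h import *
print(state()['force'],state()['ee_pos'])
im=grab_frame('side'); a=cv2.resize(im[120:200,280:380],None,fx=6,fy=6,interpolation=cv2.INTER_CUBIC)
cv2.imwrite('pics/s5.png',cv2.cvtColor(a,cv2.COLOR_RGB2BGR))
E
```

```text
time_s: 7.77
ee_pos: [575.3, -244.1, 151.0]
ee_rot: [-104.0, 90.0, 163.5]
force: [0.2, -0.1, -3.3]
gripper_width: 26.0
time_s: 8.1
ee_pos: [575.5, -244.1, 149.2]
ee_rot: [-95.8, 90.0, 171.8]
force: [0.6, -0.6, -3.6]
gripper_width: 25.9
[ 0.6200731  -0.5789698  -3.63673398] [ 575.46827136 -244.07251387  149.23537167]
```

View pics/s5.png

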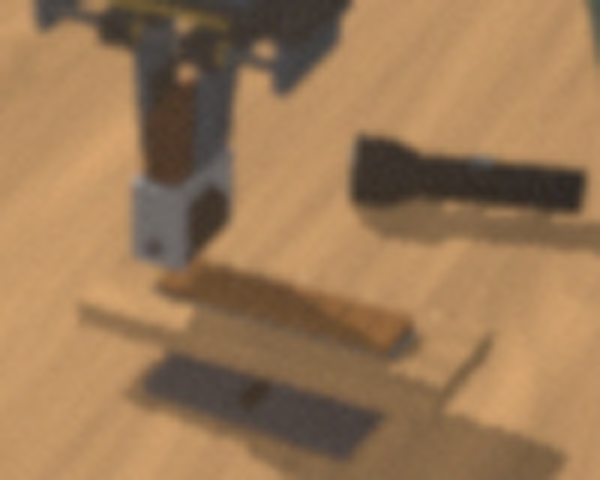

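The wheel is over the far-end slat (row's left end, crop (180,280)) with some gap left below it. I'll keep lowering.

```bash

python3 -m handwheel '{"gripper":[1,1,1,1],"offset":[[1,0,0],[2,0,0],[3,0,0],[3,0,0]],"rot":[[0,0,0],[0,0,0],[0,0,0],[0,0,0]]}'
python3 -m handwheel '{"gripper":[1,1,1,1],"offset":[[0.7,0,0],[1.4,0,0],[2,0,0],[2,0,0]],"rot":[[0,0,0],[0,0,0],[0,0,0],[0,0,0]]}'
```

```text
time_s: 8.48
ee_pos: [575.3, -244.0, 146.0]
ee_rot: [-100.4, 90.0, 167.1]
force: [0.5, -0.6, -3.3]
gripper_width: 25.8
time_s: 8.82
ee_pos: [575.4, -244.1, 144.2]
ee_rot: [-99.1, 90.0, 168.4]
force: [0.8, -0.3, -3.8]
gripper_width: 25.7
```

```bash

python3 -m handwheel '{"gripper":[1,1,1,1],"offset":[[0.7,0,0],[1.4,0,0],[2,0,0],[2,0,0]],"rot":[[0,0,0],[0,0,0],[0,0,0],[0,0,0]]}'
```

```text
time_s: 9.15
ee_pos: [575.4, -244.1, 142.2]
ee_rot: [-93.2, 90.0, 174.3]
force: [0.5, 0.6, -4.1]
gripper_width: 25.8
```

```bash

python3 -m handwheel '{"gripper":[1,1,1],"offset":[[0.7,0,0],[1.5,0,0],[1.5,0,0]],"rot":[[0,0,0],[0,0,0],[0,0,0]]}'
```

```text
time_s: 9.4
ee_pos: [575.4, -244.1, 140.6]
ee_rot: [-101.7, 90.0, 165.8]
force: [-0.5, -0.8, -4.2]
gripper_width: 25.8
```

```bash

python3 -m handwheel '{"gripper":[1,1,1],"offset":[[0.7,0,0],[1.5,0,0],[1.5,0,0]],"rot":[[0,0,0],[0,0,0],[0,0,0]]}'
```

```text
time_s: 9.65
ee_pos: [575.4, -244.0, 139.1]
ee_rot: [-102.7, 90.0, 164.8]
force: [0.1, 0.0, -3.8]
gripper_width: 25.9
```

```bash

python3 -m handwheel '{"gripper":[1,1,1],"offset":[[0.5,0,0],[1,0,0],[1,0,0]],"rot":[[0,0,0],[0,0,0],[0,0,0]]}'
```

```text
time_s: 9.9
ee_pos: [575.4, -244.1, 138.2]
ee_rot: [-73.9, 90.0, -166.4]
force: [0.3, -0.4, -4.1]
gripper_width: 25.9
```

```bash

python3 -m handwheel '{"gripper":[1,1,1],"offset":[[0.5,0,0],[1,0,0],[1,0,0]],"rot":[[0,0,0],[0,0,0],[0,0,0]]}'
```

```text
time_s: 10.15
ee_pos: [575.5, -244.1, 137.2]
ee_rot: [-71.3, 90.0, -163.8]
force: [-0.0, 0.4, -4.5]
gripper_width: 26.0
```

```bash

python3 -m handwheel '{"gripper":[1,1,1],"offset":[[0.5,0,0],[1,0,0],[1,0,0]],"rot":[[0,0,0],[0,0,0],[0,0,0]]}'
```

```text
time_s: 10.4
ee_pos: [575.4, -244.1, 136.2]
ee_rot: [-97.7, 90.0, 169.8]
force: [-0.0, 0.3, -3.5]
gripper_width: 25.5
```

```bash

python3 -m handwheel '{"gripper":[1,1,1],"offset":[[0.5,0,0],[0.8,0,0],[0.8,0,0]],"rot":[[0,0,0],[0,0,0],[0,0,0]]}'
```

```text
time_s: 10.65
ee_pos: [575.4, -244.1, 135.4]
ee_rot: [-95.0, 90.0, 172.5]
force: [0.2, -0.3, -4.5]
gripper_width: 25.8
```

```bash

python3 -m handwheel '{"gripper":[1,1,1],"offset":[[0.5,0,0],[0.8,0,0],[0.8,0,0]],"rot":[[0,0,0],[0,0,0],[0,0,0]]}'
```

```text
time_s: 10.9
ee_pos: [575.4, -244.1, 134.6]
ee_rot: [-77.6, 90.0, -170.1]
force: [-0.2, 0.1, -4.2]
gripper_width: 25.8
```

```bash

python3 -m handwheel '{"gripper":[1,1,1],"offset":[[0.5,0,0],[0.8,0,0],[0.8,0,0]],"rot":[[0,0,0],[0,0,0],[0,0,0]]}'
python3 - <<'E'
from h import *
print(state()['force'],state()['ee_pos'])
im=grab_frame('side'); a=cv2.resize(im[140:190,290:370],None,fx=8,fy=8,interpolation=cv2.INTER_CUBIC)
cv2.imwrite('pics/s6.png',cv2.cvtColor(a,cv2.COLOR_RGB2BGR))
E
```

```text
time_s: 11.15
ee_pos: [575.5, -244.1, 133.8]
ee_rot: [-73.1, 90.0, -165.6]
force: [0.1, 0.1, -3.2]
gripper_width: 25.6
[ 0.13922551  0.13396973 -3.23557463] [ 575.45397754 -244.08818272  133.84672955]
```

View pics/s6.png

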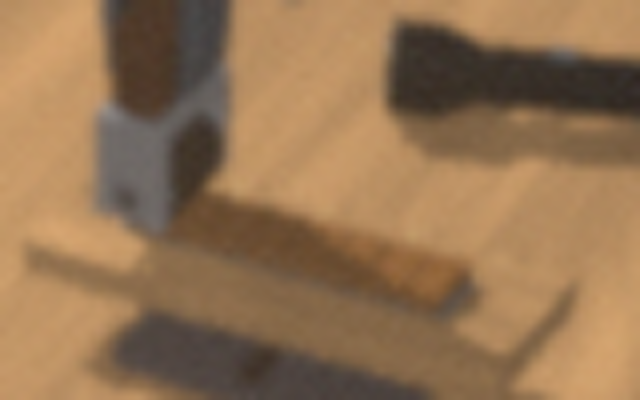

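The wheel is almost on the far slat; the feet straddle the row and clear the plank. I'll take finer steps.

```bash

python3 -m handwheel '{"gripper":[1,1,1],"offset":[[0.3,0,0],[0.6,0,0],[0.6,0,0]],"rot":[[0,0,0],[0,0,0],[0,0,0]]}'
```

```text
time_s: 11.45
ee_pos: [575.5, -244.1, 133.3]
ee_rot: [-56.5, 90.0, -149.0]
force: [0.3, -0.1, -3.3]
gripper_width: 25.5
```

```bash

python3 -m handwheel '{"gripper":[1,1,1],"offset":[[0.3,0,0],[0.6,0,0],[0.6,0,0]],"rot":[[0,0,0],[0,0,0],[0,0,0]]}'
```

```text
time_s: 11.7
ee_pos: [575.4, -244.1, 132.7]
ee_rot: [-87.0, 90.0, -179.5]
force: [-0.0, -0.2, -4.2]
gripper_width: 25.9
```

```bash

python3 -m handwheel '{"gripper":[1,1,1],"offset":[[0.3,0,0],[0.5,0,0],[0.5,0,0]],"rot":[[0,0,0],[0,0,0],[0,0,0]]}'
```

```text
time_s: 11.95
ee_pos: [575.7, -244.1, 132.5]
ee_rot: [69.8, 90.0, -22.7]
force: [0.7, 0.1, -2.3]
gripper_width: 25.9
```

```bash

python3 -m handwheel '{"gripper":[1,1,1],"offset":[[0.3,0,0],[0.5,0,0],[0.5,0,0]],"rot":[[0,0,0],[0,0,0],[0,0,0]]}'
```

```text
time_s: 12.2
ee_pos: [575.9, -244.2, 132.3]
ee_rot: [76.5, 89.9, -16.0]
force: [0.6, 0.2, -0.7]
gripper_width: 25.7
```

Contact is felt at TCP z about 132.65, and the arm yields softly at about 5 N/mm. I'll lift off and feel the other end for the slope before the pass.

```bash

python3 -m handwheel '{"gripper":[1,1,1,1,1],"offset":[[-5,0,0],[-10,0,0],[-10,-35,0],[-10,-75,0],[-10,-110,0]],"rot":[[0,0,0],[0,0,0],[0,0,0],[0,0,0],[0,0,0]]}'
python3 -m handwheel '{"gripper":[1,1,1,1],"offset":[[0,-20,0],[0,-30,0],[0,-30,0],[0,-30,0]],"rot":[[0,0,0],[0,0,0],[0,0,0],[0,0,0]]}'
python3 -c "
from h import *
print(delta([434.9,-238.3,138],-2.6),state()['ee_pos'],state()['force'])"
```

```text
time_s: 12.62
ee_pos: [463.6, -238.9, 141.5]
ee_rot: [-94.7, 89.9, 172.9]
force: [-0.9, -0.4, -4.3]
gripper_width: 25.9
time_s: 12.95
ee_pos: [436.8, -238.6, 142.4]
ee_rot: [68.5, 89.8, -24.0]
force: [0.5, 0.4, -3.1]
gripper_width: 25.8
(array([ 4.43, -1.96, -0.21]), array([ 0.07,  0.06, -0.16])) [ 436.83491006 -238.5955572   142.43275502] [ 0.4722051   0.41519892 -3.11768904]
```

```bash

python3 -m handwheel '{"gripper":[1,1,1,1],"offset":[[1,-1,0],[2,-1,0],[3,-1,0],[3,-1,0]],"rot":[[0,0,0],[0,0,0],[0,0,0],[0,0,0]]}'
```

```text
time_s: 13.28
ee_pos: [435.2, -237.9, 138.2]
ee_rot: [-117.1, 90.0, 150.4]
force: [0.6, -0.8, -4.7]
gripper_width: 25.7
```

```bash

python3 -m handwheel '{"gripper":[1,1,1],"offset":[[0.5,0,0],[1,0,0],[1,0,0]],"rot":[[0,0,0],[0,0,0],[0,0,0]]}'
```

```text
time_s: 13.53
ee_pos: [435.1, -238.0, 137.9]
ee_rot: [84.9, 90.0, -7.6]
force: [0.5, 0.4, -3.1]
gripper_width: 25.9
```

```bash

python3 -m handwheel '{"gripper":[1,1,1],"offset":[[0.5,0,0],[1,0,0],[1,0,0]],"rot":[[0,0,0],[0,0,0],[0,0,0]]}'
```

```text
time_s: 13.78
ee_pos: [435.2, -238.1, 137.3]
ee_rot: [76.5, 89.9, -16.0]
force: [1.1, 0.2, 1.3]
gripper_width: 25.4
```

```bash

python3 -m handwheel '{"gripper":[1,1,1],"offset":[[0.5,0,0],[1,0,0],[1,0,0]],"rot":[[0,0,0],[0,0,0],[0,0,0]]}'
```

```text
time_s: 14.03
ee_pos: [434.8, -238.0, 135.9]
ee_rot: [64.9, 90.0, -27.6]
force: [0.4, 1.1, 2.3]
gripper_width: 25.8
```

The near slat began to give at TCP z about 137.8, so the row slopes down about 5.1 mm over 140 mm toward the far end. I'll start here and press this slat home.

```bash

python3 -m handwheel '{"gripper":[1,1,1],"offset":[[0.5,0,0],[1,0,0],[1,0,0]],"rot":[[0,0,0],[0,0,0],[0,0,0]]}'
```

```text
time_s: 14.28
ee_pos: [434.7, -238.1, 134.7]
ee_rot: [33.7, 90.0, -58.7]
force: [0.9, 1.0, 1.5]
gripper_width: 25.9
```

```bash

python3 -m handwheel '{"gripper":[1,1,1],"offset":[[0.4,0,0],[0.7,0,0],[0.7,0,0]],"rot":[[0,0,0],[0,0,0],[0,0,0]]}'
```

```text
time_s: 14.53
ee_pos: [435.0, -238.1, 134.6]
ee_rot: [73.0, 89.9, -19.5]
force: [0.0, 2.0, 5.2]
gripper_width: 25.9
```

```bash

python3 -m handwheel '{"gripper":[1,1,1],"offset":[[0.4,0,0],[0.7,0,0],[0.7,0,0]],"rot":[[0,0,0],[0,0,0],[0,0,0]]}'
```

```text
time_s: 14.78
ee_pos: [435.4, -238.1, 134.4]
ee_rot: [76.1, 89.9, -16.4]
force: [1.3, 2.4, 7.6]
gripper_width: 26.1
```

Slat home at 11.5 N contact. Now I'll roll toward +x, following the slope.

```bash

python3 -m handwheel '{"gripper":[1,1,1,1,1],"offset":[[0.3,3,0],[0.4,6,0],[0.5,9,0],[0.6,12,0],[0.7,15,0]],"rot":[[0,0,0],[0,0,0],[0,0,0],[0,0,0],[0,0,0]]}'
```

```text
time_s: 15.2
ee_pos: [450.3, -238.8, 133.9]
ee_rot: [72.1, 89.9, -20.4]
force: [0.2, 2.3, 9.2]
gripper_width: 26.0
```

```bash

python3 -m handwheel '{"gripper":[1,1,1,1,1],"offset":[[0.15,4,0],[0.3,8,0],[0.45,12,0],[0.6,16,0],[0.75,20,0]],"rot":[[0,0,0],[0,0,0],[0,0,0],[0,0,0],[0,0,0]]}'
```

```text
time_s: 15.62
ee_pos: [470.3, -239.7, 133.2]
ee_rot: [69.6, 89.9, -22.9]
force: [-0.2, 1.7, 9.6]
gripper_width: 25.5
```

```bash

python3 -m handwheel '{"gripper":[1,1,1,1,1],"offset":[[0.15,4,0],[0.3,8,0],[0.45,12,0],[0.6,16,0],[0.75,20,0]],"rot":[[0,0,0],[0,0,0],[0,0,0],[0,0,0],[0,0,0]]}'
```

```text
time_s: 16.03
ee_pos: [490.3, -240.5, 132.5]
ee_rot: [70.5, 89.9, -22.0]
force: [-1.1, 1.7, 9.5]
gripper_width: 25.6
```

```bash

python3 -m handwheel '{"gripper":[1,1,1,1,1],"offset":[[0.15,4,0],[0.3,8,0],[0.45,12,0],[0.6,16,0],[0.75,20,0]],"rot":[[0,0,0],[0,0,0],[0,0,0],[0,0,0],[0,0,0]]}'
```

```text
time_s: 16.45
ee_pos: [510.3, -241.5, 131.8]
ee_rot: [68.9, 89.9, -23.6]
force: [0.1, 1.7, 8.9]
gripper_width: 26.2
```

```bash

python3 -m handwheel '{"gripper":[1,1,1,1,1],"offset":[[0.15,4,0],[0.3,8,0],[0.45,12,0],[0.6,16,0],[0.75,20,0]],"rot":[[0,0,0],[0,0,0],[0,0,0],[0,0,0],[0,0,0]]}'
```

```text
time_s: 16.87
ee_pos: [530.2, -242.4, 131.0]
ee_rot: [65.3, 89.9, -27.2]
force: [0.2, 1.9, 7.9]
gripper_width: 26.0
```

```bash

python3 -m handwheel '{"gripper":[1,1,1,1,1],"offset":[[0.15,4,0],[0.3,8,0],[0.45,12,0],[0.6,16,0],[0.75,20,0]],"rot":[[0,0,0],[0,0,0],[0,0,0],[0,0,0],[0,0,0]]}'
```

```text
time_s: 17.28
ee_pos: [550.1, -243.3, 130.1]
ee_rot: [61.5, 89.9, -31.0]
force: [0.2, 1.8, 7.5]
gripper_width: 25.9
```

```bash

python3 -m handwheel '{"gripper":[1,1,1,1,1],"offset":[[0.15,4,0],[0.3,8,0],[0.45,12,0],[0.6,16,0],[0.75,20,0]],"rot":[[0,0,0],[0,0,0],[0,0,0],[0,0,0],[0,0,0]]}'
```

```text
time_s: 17.7
ee_pos: [570.0, -244.2, 129.3]
ee_rot: [57.7, 89.9, -34.8]
force: [-0.3, 0.8, 7.7]
gripper_width: 25.9
```

```bash

python3 -m handwheel '{"gripper":[1,1,1,1],"offset":[[0.3,3,0],[0.6,6,0],[0.8,8,0],[0.8,8,0]],"rot":[[0,0,0],[0,0,0],[0,0,0],[0,0,0]]}'
```

```text
time_s: 18.03
ee_pos: [579.1, -244.6, 128.8]
ee_rot: [73.8, 89.8, -18.7]
force: [0.4, 0.3, 7.2]
gripper_width: 25.5
```

Pass done with every height on the home line. I'll lift off and look at the slats.

```bash

python3 -m handwheel '{"gripper":[1,1,1,1,1],"offset":[[-6,0,0],[-20,0,0],[-40,0,0],[-60,0,-30],[-62,0,-70]],"rot":[[0,0,0],[0,0,0],[0,0,0],[0,0,0],[0,0,0]]}'
python3 -m handwheel '{"gripper":[1,1,1],"offset":[[0,0,-20],[0,0,-30],[0,0,-30]],"rot":[[0,0,0],[0,0,0],[0,0,0]]}'
python3 - <<'E'
from h import *
print(delta([481.5,223.7,195],12.4),state()['ee_pos'],state()['force'])
im=grab_frame('side'); a=cv2.resize(im[120:200,290:370],None,fx=6,fy=6,interpolation=cv2.INTER_CUBIC)
im=grab_frame('top'); b=cv2.resize(im[180:260,350:400],None,fx=6,fy=6,interpolation=cv2.INTER_CUBIC)
cv2.imwrite('pics/s7.png',cv2.cvtColor(np.hstack([a,b]),cv2.COLOR_RGB2BGR))
E
```

```text
time_s: 18.45
ee_pos: [581.6, -177.0, 191.6]
ee_rot: [50.5, 89.7, -42.2]
force: [2.5, 0.0, -2.9]
gripper_width: 26.2
time_s: 18.7
ee_pos: [580.9, -142.4, 188.2]
ee_rot: [-99.1, 89.8, 168.6]
force: [0.3, -0.8, -4.0]
gripper_width: 25.9
(array([  -6.3 , -114.27, -361.73]), array([-14.74,  -0.05,   0.17])) [ 580.91484771 -142.3783406   188.16515015] [ 0.2901468  -0.81517735 -4.01762882]
```

View pics/s7.png

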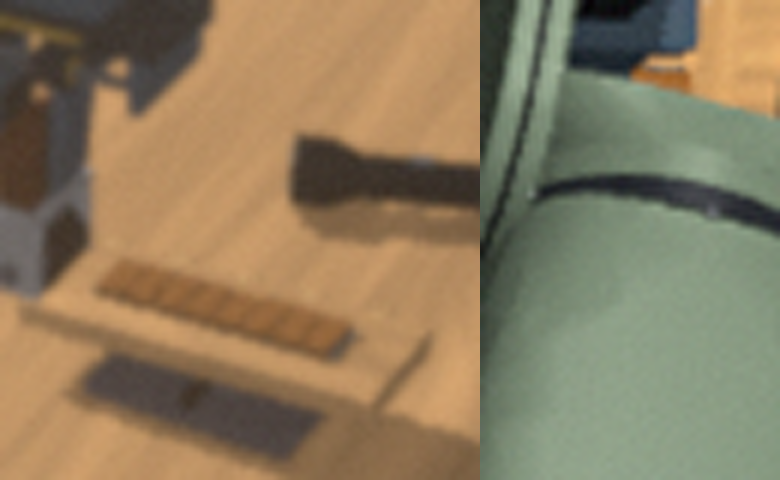

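The slats form an even, unbroken low strip (crop (100–350, 270–345)) with none standing proud. I'll carry the roller back.

```bash

python3 -m handwheel '{"gripper":[1,1,1,1,1],"offset":[[-1,-10,-35],[-2,-22,-72],[-4,-34,-109],[-5,-46,-146],[-6,-58,-183]],"rot":[[-2,0,0],[-4,0,0],[-6,0,0],[-8,0,0],[-10,0,0]]}'
python3 -c "
from h import *
print(delta([481.5,223.7,195],12.4),state()['ee_pos'])"
```

```text
time_s: 19.22
ee_pos: [531.5, 40.6, 194.9]
ee_rot: [-32.1, 89.9, -114.6]
force: [1.6, 0.8, -4.0]
gripper_width: 25.8
(array([  -0.33,  -25.75, -188.  ]), array([-4.93,  0.06,  0.04])) [531.45997637  40.64299126 194.85592386]
```

```bash

python3 -m handwheel '{"gripper":[1,1,1,1,1],"offset":[[0,-5,-38],[0,-10,-75],[0,-15,-112],[0,-20,-146],[0,-24,-170]],"rot":[[-1,0,0],[-2,0,0],[-3,0,0],[-4,0,0],[-4.9,0,0]]}'
python3 -m handwheel '{"gripper":[1,1,1,1,1],"offset":[[0,-1,-8],[0,-1,-8],[0,-1,-8],[0,-1,-8],[0,-1,-8]],"rot":[[0,0,0],[0,0,0],[0,0,0],[0,0,0],[0,0,0]]}'
python3 - <<'E'
from h import *
print(delta([481.5,223.7,160],12.4),state()['ee_pos'],state()['force'],state()['qvel'].round(1))
E
```

```text
time_s: 19.63
ee_pos: [485.7, 207.6, 194.9]
ee_rot: [-74.8, 90.0, -152.4]
force: [0.2, -0.3, -3.5]
gripper_width: 25.9
time_s: 20.05
ee_pos: [483.8, 212.4, 195.2]
ee_rot: [-8.1, 90.0, -85.8]
force: [0.3, 0.2, -4.0]
gripper_width: 25.5
(array([ 35.16,   0.17, -11.53]), array([-0.12,  0.05,  0.01])) [483.78865922 212.42934073 195.17309393] [ 0.29163369  0.21982755 -4.02632442] [ 0.2 -0.1 -0.1  0.2  0.   0.1]
```

```bash

python3 -m handwheel '{"gripper":[1,1,1,1,1],"offset":[[6,0,-6],[18,0,-11.5],[30,0,-11.5],[40,0,-11.5],[44,0,-11.5]],"rot":[[0,0,0],[0,0,0],[0,0,0],[0,0,0],[0,0,0]]}'
python3 -m handwheel '{"gripper":[1,1,1,1],"offset":[[0,0,0],[0,0,0],[0,0,0],[0,0,0]],"rot":[[0,0,0],[0,0,0],[0,0,0],[0,0,0]]}'
python3 - <<'E'
from h import *
print(delta([482,223.8,132.4],12.4),state()['ee_pos'],state()['force'],state()['torque'])
im=grab_frame('side'); a=cv2.resize(im[190:290,220:320],None,fx=5,fy=5,interpolation=cv2.INTER_CUBIC)
cv2.imwrite('pics/s8.png',cv2.cvtColor(a,cv2.COLOR_RGB2BGR))
E
```

```text
time_s: 20.47
ee_pos: [479.8, 224.6, 149.4]
ee_rot: [-75.4, 89.8, -153.1]
force: [-1.1, -0.6, -4.0]
gripper_width: 25.9
time_s: 20.8
ee_pos: [481.2, 225.4, 152.0]
ee_rot: [98.4, 89.9, 20.8]
force: [0.5, 0.5, -3.4]
gripper_width: 25.5
(array([19.6 ,  0.4 ,  1.77]), array([-0.  , -0.01, -0.09])) [481.19910492 225.42850885 151.99877087] [ 0.5369413   0.45393114 -3.38017546] [ 0.00529796 -0.08256244  0.0436597 ]
```

View pics/s8.png

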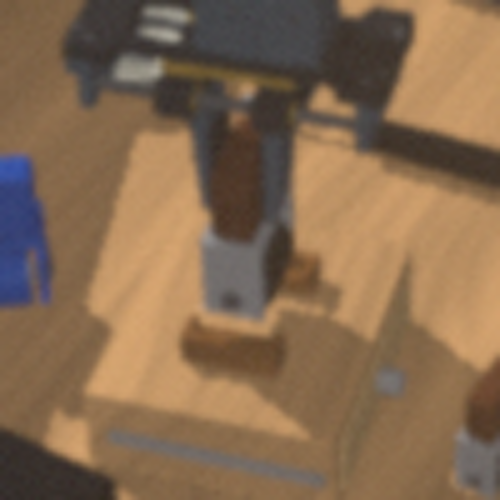

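The roller is upright, centred above the two rails (crop (234,347)). I'll lower it gently.

```bash

python3 -m handwheel '{"gripper":[1,1,1,1,1],"offset":[[3,0.2,1.7],[6,0.2,1.7],[9,0.2,1.7],[12,0.2,1.7],[14,0.2,1.7]],"rot":[[0,0,0],[0,0,0],[0,0,0],[0,0,0],[0,0,0]]}'
python3 -m handwheel '{"gripper":[1,1,1,1],"offset":[[1,0,0],[2,0,0],[3,0,0],[3,0,0]],"rot":[[0,0,0],[0,0,0],[0,0,0],[0,0,0]]}'
python3 -c "
from h import *
print(delta([482,223.8,132.4],12.4),state()['force'],state()['torque'])"
```

```text
time_s: 21.27
ee_pos: [480.9, 223.6, 136.7]
ee_rot: [-75.7, 90.0, -153.3]
force: [0.1, -0.5, -4.3]
gripper_width: 25.8
time_s: 21.6
ee_pos: [481.2, 223.7, 134.1]
ee_rot: [-59.2, 90.0, -136.8]
force: [-0.5, -0.6, -3.9]
gripper_width: 25.8
(array([1.72, 0.84, 0.05]), array([0.01, 0.01, 0.01])) [-0.4853229  -0.64263492 -3.89622049] [-0.00423279 -0.11863787  0.03583477]
```

```bash

python3 -m handwheel '{"gripper":[1,1,1,1],"offset":[[0.7,0,0],[1.4,0,0],[1.8,0,0],[1.8,0,0]],"rot":[[0,0,0],[0,0,0],[0,0,0],[0,0,0]]}'
```

```text
time_s: 21.93
ee_pos: [481.2, 223.7, 132.4]
ee_rot: [4.9, 90.0, -72.7]
force: [0.0, 0.7, -3.5]
gripper_width: 25.6
```

```bash

python3 -m handwheel '{"gripper":[1,1,1],"offset":[[0.4,0,0],[0.6,0,0],[0.6,0,0]],"rot":[[0,0,0],[0,0,0],[0,0,0]]}'
```

```text
time_s: 22.18
ee_pos: [481.3, 223.7, 132.4]
ee_rot: [84.1, 90.0, 6.5]
force: [-1.8, -1.4, 1.4]
gripper_width: 25.8
```

The feet landed at the original height (132.4) and the load is carried. I'll release.

```bash

python3 -m handwheel '{"gripper":[1,0.7,0.6,0.5,0.4],"offset":[[-0.4,0,0],[-0.4,0,0],[-0.4,0,0],[-0.4,0,0],[-0.4,0,0]],"rot":[[0,0,0],[0,0,0],[0,0,0],[0,0,0],[0,0,0]]}'
python3 -m handwheel '{"gripper":[0.2,0,0,0,0],"offset":[[0,0,0],[0,0,0],[0,0,0],[0,0,0],[0,0,0]],"rot":[[0,0,0],[0,0,0],[0,0,0],[0,0,0],[0,0,0]]}'
python3 - <<'E'
from h import *
print(state()['force'],state()['ee_pos'],state()['gripper_width'])
im=grab_frame('side'); a=cv2.resize(im[200:290,230:320],None,fx=5,fy=5,interpolation=cv2.INTER_CUBIC)
cv2.imwrite('pics/s9.png',cv2.cvtColor(a,cv2.COLOR_RGB2BGR))
E
```

```text
time_s: 22.6
ee_pos: [481.5, 223.8, 132.5]
ee_rot: [96.1, 90.0, 18.5]
force: [-0.0, 0.1, -0.0]
gripper_width: 44.3
time_s: 23.02
ee_pos: [481.2, 223.7, 132.3]
ee_rot: [12.2, 90.0, -65.4]
force: [0.2, 0.5, 0.1]
gripper_width: 78.1
[0.15569013 0.48694965 0.05958004] [481.24552171 223.68296304 132.29101217] 78.10720503608057
```

View pics/s9.png

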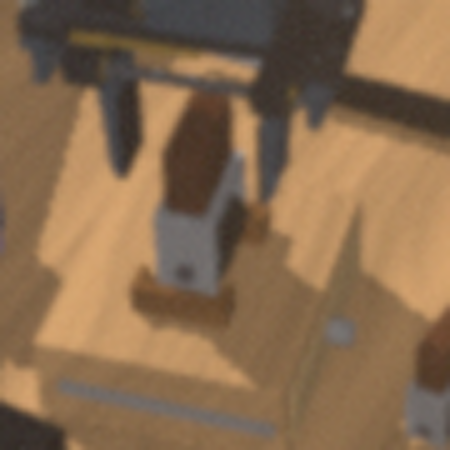

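The roller stands upright on its rest, with the fingers clear on both sides. I'll retract straight up, then swing aside for a final look.

```bash

python3 -m handwheel '{"gripper":[0,0,0,0,0],"offset":[[-5,0,0],[-25,0,0],[-55,0,0],[-90,0,0],[-110,0,0]],"rot":[[0,0,0],[0,0,0],[0,0,0],[0,0,0],[0,0,0]]}'
python3 -m handwheel '{"gripper":[0,0,0,0,0],"offset":[[-10,0,20],[-10,0,60],[-10,0,100],[-10,0,140],[-10,0,160]],"rot":[[0,0,0],[0,0,0],[0,0,0],[0,0,0],[0,0,0]]}'
python3 -m handwheel '{"gripper":[0,0,0,0,0],"offset":[[0,-20,20],[0,-40,40],[0,-60,60],[0,-60,60],[0,-60,60]],"rot":[[0,0,0],[0,0,0],[0,0,0],[0,0,0],[0,0,0]]}'
python3 - <<'E'
from h import *
im=grab_frame('side'); a=cv2.resize(im[140:290,220:380],None,fx=3,fy=3,interpolation=cv2.INTER_CUBIC)
t=grab_frame('top'); b=cv2.resize(t[150:300,170:270],None,fx=3,fy=3,interpolation=cv2.INTER_CUBIC)
cv2.imwrite('pics/s10.png',cv2.cvtColor(np.hstack([a,b]),cv2.COLOR_RGB2BGR))
cv2.imwrite('pics/top_end.png',cv2.cvtColor(t,cv2.COLOR_RGB2BGR)); cv2.imwrite('pics/side_end.png',cv2.cvtColor(im,cv2.COLOR_RGB2BGR))
o,b2,c2=mask(cv2.cvtColor(t,cv2.COLOR_RGB2BGR),200,208,240,240,(0,100,50),(12,255,100)); print(onz('top',*c2,171), state()['force'],state()['qvel'].round(1))
E
```

```text
time_s: 23.48
ee_pos: [482.3, 224.2, 246.2]
ee_rot: [100.6, 89.7, 23.0]
force: [1.2, 0.7, 0.1]
gripper_width: 91.3
time_s: 23.9
ee_pos: [516.1, 63.8, 252.9]
ee_rot: [18.6, 89.9, -59.1]
force: [-0.1, 0.2, 0.5]
gripper_width: 91.3
time_s: 24.32
ee_pos: [469.6, -4.8, 253.0]
ee_rot: [87.6, 89.9, 9.9]
force: [0.2, 0.5, -0.5]
gripper_width: 91.4
[479.29888472 223.33264893 171.        ] [0.11286469 0.61747402 0.14293387] [ 0.9  0.6 -0.2 -0.1  0.1 -0.3]
```

View pics/s10.png

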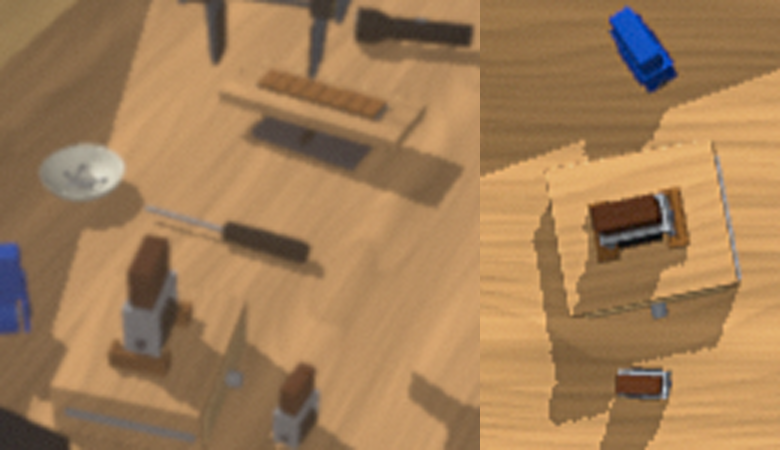

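View pics/top_end.png

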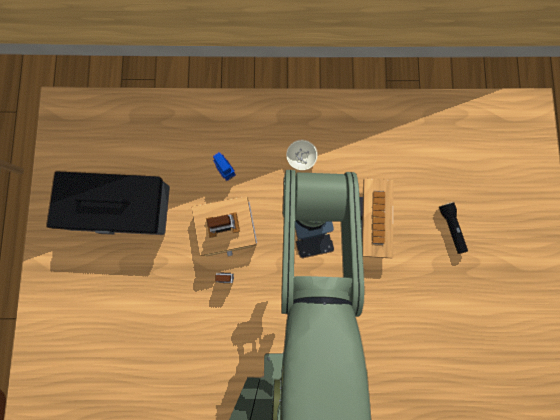

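```bash
python3 -c "
from workcell import *
print(state()['qvel'].round(2),state()['time_s']);print(job_done())"
```

```text
[ 0.92  0.55 -0.17 -0.07  0.09 -0.28] 24.4167
the job is handed in; nothing more can be done
None
```

I took the larger brown roller from its rest and felt both ends of the row lightly; the row drops about 5 mm along its length. I then rolled it in one pass from the near end to the far end. Contact force at each reading was about 11–13.5 N. I stood the roller back on its rest, let go, moved the arm clear and handed the job in at 24.4 s.

Last checks:
- **Slats:** the wheel ran about 3.4 mm below the estimated unpressed tops, close to a straight line within 0.3 mm. In the pictures the row looks even, with no slat proud. I had no direct reading of each slat or of the wheel's turn. The roll was about 144 mm, which should be about 6.5 rad.
- **Roller:** the grip is at (479.3, 223.3), against (479.1, 222.1) for the rest centre taken from the box corners. A rougher reading of the rails gave (476, 226), still within 8 mm. The feet landed at the original height and the roller looks upright.
- **Force and surroundings:** the wrist force was near zero after release. The other objects look unmoved in the last pictures.

The one loose end is that the arm was still settling very slightly (under 1 degree/s) in free air when I handed in.

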